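# Bring the swinging mug tray to the serving slate

## Robot

A 6-joint arm with a two-finger parallel gripper is mounted at the origin on the work surface. World frame = base frame: x ahead of the robot, y to its left, z up, the work surface at z = 0. Lengths are in m, angles in rad, forces in N, time in s.
With the tool pointing down it reaches from about 0.3 to 0.775 m from the base axis. Payload 14.6 kg.
Tool frame: the origin (TCP) lies midway between the tips of the shut fingers; the grasp point (between the pads) lies 19 mm behind it (ctrl.pinch_z is the z of the grasp point in the tool frame, in m); z points along the fingers, y is the line along which they close (so a half turn about z gives the same grasp; the last joint's range is limited). The gripper opens to 94 mm and grips with 3 to 60 N. Pads are 16 mm wide; open, the fingers measure 119 mm over their backs; the gripper's body (75 mm by 177 mm) begins 78 mm behind the grasp point.
Start: joints at [1.269, 0.3, 1.521, -0, 1.321, -0.067], TCP at [0.128, 0.535, 0.205] pointing down, gripper open.
Joint ranges: [-3.03, 3.03], [-0.79, 2.21], [0.23, 2.52], [-1.04, 4.18], [0, 3.07], [-2.55, 2.55]. Speed limits (rad/s): [2.22, 2.22, 2.57, 3.14, 3.14, 3.14].

## Interface

Orientations are given as [roll, pitch, yaw] about the fixed x, y, z axes, in that order (R = Rz(yaw) Ry(pitch) Rx(roll)).
In Python, from station import ctrl, camera, ticket gives the robot as it stands. The module is installed in compiled form; this text tells all that it offers.
- The arm moves only by the shell command python3 -m inch 'ROWS' [FORCE]. ROWS is text: rows parted by semicolons, each of 7 numbers parted by spaces: the opening, from -1 (shut) to 1 (fully open), then the shift along the tool's x, y, z in units of 0.03 m (1.0 is 0.03 m), then the turn, a rotation vector about the tool's x, y, z in units of 10 degrees (1.0 is 10 degrees). In form: grip dx dy dz rx ry rz; .... A call has 1 to 10 rows; each row shifts and turns the commanded pose from where the row before left it, along the tool's axes as they then stand; what a row does not reach is not made up. A row lasts 1/8 s, in which the tool goes at most 62.5 mm and 10.7 degrees, less where a joint would pass 70% of its speed; a pose out of reach is approached as far as the arm can. A call with a number of a shift or a turn outside -1 to 1 is refused whole. A call with a gripper value outside its range is refused whole. The fingers move at their own pace and stop on an object; FORCE is the grip in N (left out, the last holds). Time passes only in rows, so rows that do not move let the fingers close. It gives the time, the measured TCP pose, the force, the opening and the grip force at its end, in the units of the state.
- ctrl.get_obs(): the state, without advancing time (a new reading comes with each control period).
- camera(name): name is "side" or "top"; returns a dict with "img" (480x640x3 uint8, blue, green, red), "range_z" (480x640 float32, m along the optical axis (not along the pixel's ray), 0 where there is no reading), "intrinsics" (3x3 intrinsics, pixels), "view" (4x4, takes a point from world to camera coordinates). Camera axes: x right, y down, z forward; pixel columns grow to the right and rows downward; lengths in m; the calibration is good to about 2 mm. A picture is of the moment at which its call begins.
- ticket.hand_in(): hands the job in; it is judged then, once.
The state is a dict: "time_s": time; "qpos": joint angles; "joint_vel": joint speeds; "tau": joint torques, N m; "ee_pos": TCP position; "eef_rot": TCP orientation; "force": force on the tool from outside, world axes, zero at the start; "moment": the same for the moment, N m; "grip_width": finger opening in m; "grip_force": force on a finger pad.
Only numpy, scipy, OpenCV 4.12 (cv2) and the standard library are available. Lean on these libraries where they do the work, as an engineer would, in place of code of your own. Each camera call takes 0.05 s, during which the arm holds its last target. There are 200 camera calls.

## Task

Take the overhead trolley by its black handle, draw the hanging mug tray off its parking ledge and along the rail to the long steel serving slate; the tray will swing when its end drops off the ledge. Kill the swing with the trolley alone, so that the tray hangs level and still, centred over the slate, keep it so for some six seconds, then let go of the handle and move clear without setting it swinging again. Never touch the tray or mugs, never tilt the tray further than about 23 degrees, and leave the things standing around alone.

Things in the scene. Friction and masses are not known exactly. Their poses are not given: they have to be found in the camera images.
- grip (a point): Centre of the black handle block on the trolley, 325 mm above the table: 36 mm along the rail, 26 across, top 18 mm above this point; the trolley's top plate (80 x 48 mm) is 22 mm below it. Grip from above, closing along the rail. z up, y along the level rail towards its ledge end, x across, away from the robot. Rail 620 mm long on two portals 296 mm high, fixed on the table; place and yaw vary.
- trolley (a joint): Travel along the rail in m: 0 at the stop by the parking ledge, growing away from it (along -y of grip) to the far stop at 0.38. Starts at 0 to 0.02; the tray's foot slips off the ledge at about 0.035 to 0.045. Friction about 1.5 N plus 3 N per m/s; trolley 0.5 kg; it stays where it is left.
- cradle (a joint): Tilt (rad) of the tray about its pivot pin, which lies across the rail, 160 mm above the table. 0 level, + with the ledge end up. Starts at 0.30, that end's foot on the ledge. Off it, swings freely, period about 1.65 s (+-0.15, hidden mass), dying out in minutes. With trolley acceleration a along +y of grip: tilt'' = -w^2 (tilt + a/9.81), w about 3.8 rad/s. Stops at +-0.45.
- tray: Dark wooden tray hung under the trolley with four upturned white mugs fixed in a row: 440 mm along the rail, 110 wide, mugs 80 high. Origin on the pivot pin, floor 42 mm below it, feet under the ends 66 mm below it. Axes at tilt 0 as grip. About 0.9 kg with the steel pan under it. Not to be touched.
- tray_mid (a point): Middle of the tray's floor, 42 mm below the pivot pin on the tray's own z axis. When the tray is level it lies straight under grip.
- slate_mid (a point): Middle of the top of the serving slate: a flat dark steel strip 280 mm long across the rail, 70 mm wide along it, 8 mm thick, fixed on the table under the rail and showing on both sides of the tray. Its middle lies straight under the rail, where the trolley's travel is 0.17 to 0.29. Axes as grip.
- sugar: White sugar jar, 68 mm wide, 100 mm high, standing on the table; bystander. Origin under its centre.
- sachets: Wooden box of tea sachets, 90 x 120 x 60 mm, on the table beyond the rail; bystander. Origin under its centre.
- napkins: Steel napkin holder, 60 x 120 mm, 98 mm high, on the table on the robot's side of the rail; bystander. Origin under its centre.

How it is judged:
By the outcome, as a careful person would: the job done as asked, in the order asked, and still so for the second after the job is handed in, with the robot touching nothing.
It also fails if it takes over 56 s, if anything falls off the work surface, if the arm or the gripper's body presses on something with over 40 N, if the wrist force passes 120 N, or if a joint passes its speed limit or range.

## Working session

There is one attempt and no reset: what is moved stays moved. The work goes in short steps, Python scripts to look and compute and a shell command to move; the robot and the scene stay as the last step left them, time stands still between calls to the robot, and variables do not carry over. Pictures are saved under pics/ and viewed, at most 10 in all, crops included, and the job is handed in when it is done.

```bash
mkdir -p pics; python3 - <<'E'
from station import ctrl,camera
import cv2,numpy as np
for n in("side","top"):
    c=camera(n); cv2.imwrite(f"pics/{n}0.png",c["img"]); np.savez(f"{n}0.npz",**c)
    print(n,c["intrinsics"].tolist(),np.round(c["view"],3).tolist())
print(ctrl.get_obs(),ctrl.pinch_z)
E
```

```text
side [[600.599633129575, 0.0, 314.6455687207858], [0.0, 600.599633129575, 233.90195156392826], [0.0, 0.0, 1.0]] [[0.697, -0.717, -0.016, -0.392], [-0.387, -0.357, -0.85, 0.403], [0.604, 0.598, -0.526, 0.891], [0.0, 0.0, 0.0, 1.0]]
top [[502.40754331217494, 0.0, 322.0853414559974], [0.0, 502.40754331217494, 240.05935623895076], [0.0, 0.0, 1.0]] [[-0.005, -1.0, -0.027, 0.013], [-0.99, 0.009, -0.142, 0.593], [0.142, 0.026, -0.99, 1.036], [0.0, 0.0, 0.0, 1.0]]
{'time_s': 0.1, 'qpos': array([ 1.26940343e+00,  3.00426891e-01,  1.52153772e+00,  9.46792626e-06,
        1.32070156e+00, -6.66159266e-02]), 'joint_vel': array([-5.11680152e-05, -1.93593482e-03, -6.37206096e-04,  1.13269473e-03,
        7.92579893e-04,  9.00289795e-04]), 'tau': array([ 1.70675761e-03, -5.32648838e+01, -3.53282690e+01,  7.09504914e-02,
        2.34832690e-02, -7.85351858e-05]), 'ee_pos': array([0.12788056, 0.53467532, 0.20492892]), 'eef_rot': array([-3.14052213e+00, -8.06108239e-05,  2.90681329e+00]), 'force': array([ 1.04555632,  0.14298247, -0.01628451]), 'moment': array([ 0.00279598, -0.0201871 , -0.01424471]), 'grip_force': 0.0, 'grip_width': 0.09402069024810043} -0.0188
```

View pics/side0.png

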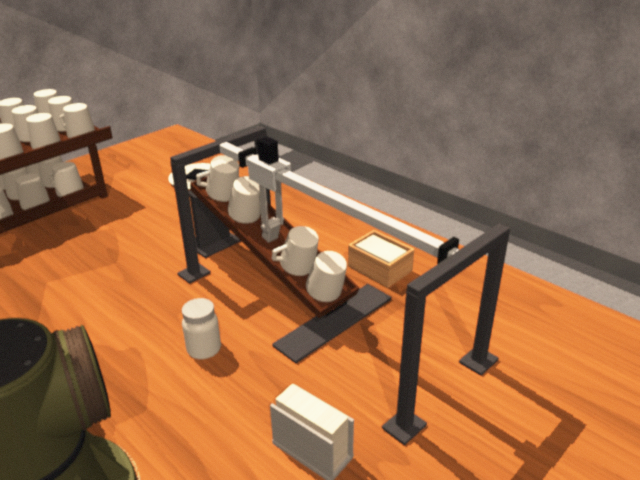

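View pics/top0.png

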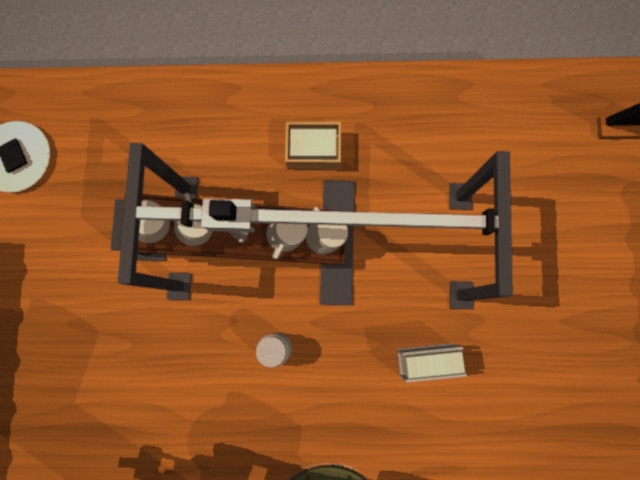

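The side view shows the black handle at about (266,150), the trolley under it, the tray sloping up to the ledge on the left, and the slate from (295,350) to (375,295). In the top view the handle is at about (222,210), the rail runs from (137,213) to (497,221), and the slate covers columns 320-355 and rows 180-305. The sugar jar is at (273,350), the napkins at (432,362) and the sachets at (313,143).

```bash
cat > h.py <<'E'
import numpy as np,cv2
def load(n,k=0): return dict(np.load(f"{n}{k}.npz"))
def ray(c,uv):
    R,t=c["view"][:3,:3],c["view"][:3,3]
    d=np.linalg.inv(c["intrinsics"])@np.array([uv[0],uv[1],1.]); return -R.T@t,R.T@d
def onplane(c,uv,z): o,d=ray(c,uv); return o+d*(z-o[2])/d[2]
def cloud(c):
    R,t=c["view"][:3,:3],c["view"][:3,3]; v,u=np.mgrid[:480,:640]; Z=c["range_z"]
    P=np.stack([u,v,np.ones_like(u)],-1)@np.linalg.inv(c["intrinsics"]).T*Z[...,None]
    P=(P-t)@R; P[Z<=0]=np.nan; return P
def tri(a,ua,b,ub):
    (o1,d1),(o2,d2)=ray(a,ua),ray(b,ub); s=np.linalg.lstsq(np.stack([d1,-d2],1),o2-o1,rcond=None)[0]
    p,q=o1+d1*s[0],o2+d2*s[1]; return (p+q)/2,np.linalg.norm(p-q)
def blob(mask,near):
    n,l,s,ce=cv2.connectedComponentsWithStats(mask.astype(np.uint8)); k=l[near[1],near[0]]; return l==k,s[k],ce[k]
E
python3 - <<'E'
from h import *
T,S=load("top"),load("side")
for n,c,near in(("top",T,(222,210)),("side",S,(266,150))):
    g=c["img"].max(2); P=cloud(c); m,s,ce=blob(g<45,near)
    up=m&(abs(P[...,2]-.343)<.006)
    q=P[up]; u=np.argwhere(up)[:,::-1].mean(0)
    print(n,s,ce,"topface px",u,len(q),"depth mean",q.mean(0).round(4),"z med",np.median(P[m][:,2]).round(4), q.min(0).round(3),q.max(0).round(3))
    print(" ray@.343",onplane(c,u,.343).round(4)); globals()[n]=u
print("tri",tri(T,top,S,side))
# rail: white, in top view
P=cloud(T); g=T["img"].astype(int); w=(g.min(2)>110)
v,u=np.where(w[:, :]); k=(u>265)&(u<480)&(v>200)&(v<235)
vv=np.array([[c,v[k&(u==c)].mean()] for c in range(345,480)]); 
print("rail z",np.nanmedian(P[w][ (np.where(w)[1]>360)&(np.where(w)[1]<480)&(np.where(w)[0]>200)&(np.where(w)[0]<235)][:,2]))
f=np.polyfit(vv[:,0],vv[:,1],1);zr=float(np.nanmedian([P[int(round(b)),int(a),2] for a,b in vv]))
A,B=[onplane(T,(a,np.polyval(f,a)),zr) for a in(200,480)]; d=(A-B)[:2]; d/=np.linalg.norm(d)
print("rail",zr,A,B,"dir",d,"yaw",np.arctan2(-d[0],d[1]))
# slate, both views: dark, z~0.008
for n,c,cut in(("top",T,[(338,195),(337,290)]),("side",S,[(305,345),(375,300)])):
    P=cloud(c); m=(c["img"].max(2)<100)&(abs(P[...,2]-.008)<.012)
    for p in cut:
        b,s,ce=blob(m,p); q=P[b]; r=cv2.minAreaRect(q[:,:2].astype(np.float32)); pts=cv2.boxPoints(r)
        print(n,s,"z",np.nanmedian(q[:,2]).round(4),"rect",np.round(r[0],4),np.round(r[1],4),r[2],pts.round(3).tolist())
E
```

```text
top [210 201  26  19 449] [222.48775056 210.13140312] topface px [221.18571429 208.92285714] 350 depth mean [0.6002 0.1577 0.3458] z med nan [0.588 0.141 0.337] [0.613 0.176 0.349]
 ray@.343 [0.6008 0.1584 0.343 ]
side [239 131  39  36 633] [261.76619273 149.65718799] topface px [266.61333333 142.99333333] 150 depth mean [0.5967 0.1554 0.3444] z med nan [0.588 0.139 0.338] [0.613 0.18  0.349]
 ray@.343 [0.5988 0.1579 0.343 ]
tri (array([0.60049823, 0.15893052, 0.34219485]), np.float64(0.0011762395277903485))
rail z 0.2933437905887497
rail 0.2934226892394278 [0.60327533 0.20513609 0.29342269] [ 0.58674491 -0.25649433  0.29342269] dir [0.03578583 0.99935948] yaw -0.0357934756987378
top [323 180  33  32 969] z 0.0063 rect [ 0.7007 -0.0299] [0.0725 0.0732] 87.28563690185547 [[0.6620000004768372, -0.06400000303983688], [0.7360000014305115, -0.06800000369548798], [0.7390000224113464, 0.004999999888241291], [0.6660000085830688, 0.00800000037997961]]
top [ 319  226   90   79 1981] z 0.0057 rect [ 0.5485 -0.0554] [0.1314 0.2206] 42.17708969116211 [[0.4259999990463257, -0.017999999225139618], [0.5740000009536743, -0.1809999942779541], [0.6710000038146973, -0.09300000220537186], [0.5230000019073486, 0.07000000029802322]]
side [ 250  250  141  113 2627] z 0.0088 rect [0.5992 0.1233] [0.3683 0.2806] 88.267822265625 [[0.453000009059906, -0.05700000002980232], [0.734000027179718, -0.06499999761581421], [0.7450000047683716, 0.30300000309944153], [0.4650000035762787, 0.31200000643730164]]
side [375 300   1   1   1] z 0.0076 rect [ 0.7013 -0.0449] [0. 0.] 0.0 [[0.7009999752044678, -0.04500000178813934], [0.7009999752044678, -0.04500000178813934], [0.7009999752044678, -0.04500000178813934], [0.7009999752044678, -0.04500000178813934]]
```

```bash
python3 - <<'E'
from h import *
T,S=load("top"),load("side")
ex=np.array([.99936,-.0358]); ey=np.array([.0358,.99936]); g0=np.array([.6005,.1588])
def rel(p): return (p[:2]-g0)@np.stack([ex,ey],1)
m=(cv2.cvtColor(T["img"],cv2.COLOR_BGR2HSV)[...,1]<110)
for r in(184,188,192,196,270,276,282,288,294,300):
    x=np.where(m[r,300:380])[0]+300
    a,b=[rel(onplane(T,(u,r),.008)) for u in(x.min()-.5,x.max()+.5)]
    print(r,x.min(),x.max(),"w %.4f mid %.4f x %.3f"%(b[1]-a[1],(a+b)[1]/2,a[0]))
# side view: slate corners
b=(cv2.cvtColor(S["img"],cv2.COLOR_BGR2HSV)[...,1]<110)&(S["img"].max(2)<100)
bb,s,ce=blob(b,(305,345)); print(s)
q=np.array([rel(onplane(S,p,.008)) for p in np.argwhere(bb)[:,::-1]])
k=(q[:,0]<-.07); print("side near part: y",np.percentile(q[k,1],[0.5,50,99.5]).round(4),"x",q[k,0].min())
k=(q[:,0]>.08)&(q[:,0]<.16); print("far", np.percentile(q[k,1],[0.5,50,99.5]).round(4),q[k,0].max(),k.sum())
m2,s,ce=blob(m,(338,290)); 
# bystanders tops
for n,uv,z in(("sugar",(273,350),.1),("nap",(432,362),.098),("sach",(313,143),.06)): print(n,onplane(T,uv,z).round(3))
E
```

```text
184 324 354 w -0.0697 mid -0.1834 x 0.130
188 324 354 w -0.0696 mid -0.1836 x 0.121
192 324 353 w -0.0673 mid -0.1827 x 0.112
196 324 354 w -0.0694 mid -0.1841 x 0.103
270 321 352 w -0.0702 mid -0.1828 x -0.064
276 321 351 w -0.0679 mid -0.1821 x -0.077
282 321 351 w -0.0678 mid -0.1824 x -0.090
288 321 351 w -0.0676 mid -0.1828 x -0.103
294 321 351 w -0.0675 mid -0.1831 x -0.116
300 321 351 w -0.0674 mid -0.1835 x -0.129
[ 273  285  118   77 2430]
side near part: y [-0.2195 -0.1875 -0.1531] x -0.13948953555446936
far [-0.2197 -0.1853 -0.151 ] 0.1382926972301398 263
sugar [0.367 0.105 0.1  ]
nap [ 0.342 -0.206  0.098]
sach [0.804 0.027 0.06 ]
```

The slate middle lies about 184 mm along -y from the handle: about 0.183 by the top view and 0.186 by the side view. The rail yaw is -0.036. The triangulated handle height is 0.342 at the top, which agrees with 0.343. I'll raise the tool and turn it to the rail.

```bash
python3 -m inch '1 0 0 -1 0 0 0;1 0 0 -1 0 0 -0.57;1 0 0 -1 0 0 -0.57;1 0 0 -1 0 0 0;1 0 0 -1 0 0 0;1 0 0 -1 0 0 0;1 0 0 -1 0 0 0;1 0 0 0 0 0 0' 40
```

```text
time_s: 1.1
ee_pos: [0.128, 0.5352, 0.417]
eef_rot: [3.139, 0.001, 3.106]
force: [1.0, 0.2, -1.4]
grip_width: 0.0943
grip_force: 0.0
```

```bash
python3 -m inch '1 -0.95 -0.7 0 0 0 0;1 -0.95 -0.7 0 0 0 0;1 -0.95 -0.7 0 0 0 0;1 -0.95 -0.7 0 0 0 0;1 -0.95 -0.7 0 0 0 0;1 -0.95 -0.7 0 0 0 0;1 -0.95 -0.7 0 0 0 0;1 -0.95 -0.7 0 0 0 0;1 0 0 0 0 0 0'; python3 -m inch '1 -0.95 -0.7 0 0 0 0;1 -0.95 -0.7 0 0 0 0;1 -0.95 -0.7 0 0 0 0;1 -0.95 -0.7 0 0 0 0;1 -0.95 -0.7 0 0 0 0;1 -0.95 -0.7 0 0 0 0;1 -0.95 -0.7 0 0 0 0;1 -0.95 -0.7 0 0 0 0;1 0 0 0 0 0 0'
```

```text
time_s: 2.22
ee_pos: [0.3509, 0.3577, 0.4139]
eef_rot: [-3.14, -0.001, 3.103]
force: [-0.1, -0.1, -0.1]
grip_width: 0.094
grip_force: 0.0
time_s: 3.35
ee_pos: [0.5725, 0.1823, 0.4134]
eef_rot: [-3.141, -0.003, 3.104]
force: [0.5, 0.3, -0.4]
grip_width: 0.0939
grip_force: 0.0
```

```bash
python3 -m inch '1 -0.96 -0.76 0 0 0 0;1 0 0 0 0 0 0;1 0 0 0.6 0 0 0;1 0 0 0.6 0 0 0;1 0 0 0.6 0 0 0;1 0 0 0.6 0 0 0;1 0 0 0.5 0 0 0;1 0 0 0.5 0 0 0;1 0 0 0 0 0 0;1 0 0 0 0 0 0'
python3 - <<'E'
from station import camera
import cv2
cv2.imwrite("pics/s1.png",camera("side")["img"][60:300,140:460].repeat(2,0).repeat(2,1))
E
```

```text
time_s: 4.6
ee_pos: [0.5997, 0.1591, 0.3141]
eef_rot: [3.141, 0.001, 3.106]
force: [0.4, 0.8, -0.6]
grip_width: 0.0939
grip_force: 0.0
```

View pics/s1.png

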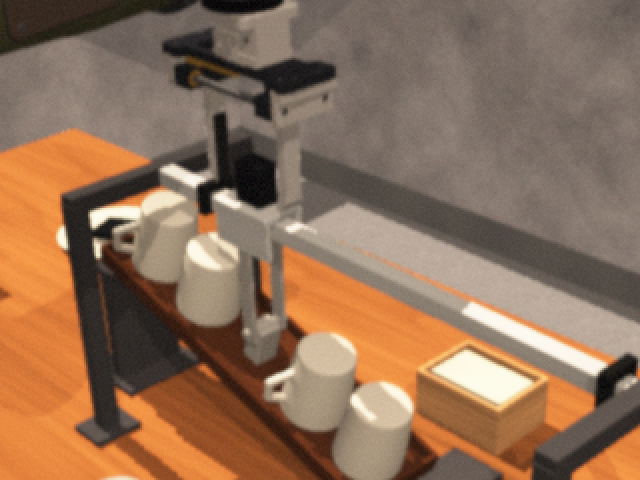

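The handle, at (255,180) in the crop, sits between the open fingers along the rail. I'll go down 3 mm and close.

```bash
python3 -m inch '1 0 0 0.1 0 0 0;-1 0 0 0 0 0 0;-1 0 0 0 0 0 0;-1 0 0 0 0 0 0;-1 0 0 0 0 0 0;-1 0 0 0 0 0 0;-1 0 0 0 0 0 0' 40
```

```text
time_s: 5.52
ee_pos: [0.5996, 0.1591, 0.3104]
eef_rot: [3.141, 0.0, 3.106]
force: [0.4, 0.4, -0.7]
grip_width: 0.0377
grip_force: 0.0
```

```bash
cat > tilt.py <<'E'
from h import *
from station import ctrl,camera
ex=np.array([.99936,-.0358]); ey=np.array([.0358,.99936]); g0=np.array([.6005,.1588])
T0=np.array([.5996,.1591])@ey      # TCP along the rail at the grasp
def trav(): return T0-ctrl.get_obs()["ee_pos"][:2]@ey   # displacement from start, + away from ledge
def tilt(c,d,dbg=False):
    P=cloud(c); q=P[...,:2]-g0; X=q@ex; Y=q@ey+d; Z=P[...,2]
    hsv=cv2.cvtColor(c["img"],cv2.COLOR_BGR2HSV)
    m=(abs(X+.055)<.012)&(abs(Y)<.23)&(Z>.02)&(Z<.22)&(hsv[...,2]<120)&(hsv[...,1]>70)
    p=np.stack([Y[m],Z[m]],1).astype(np.float32)
    for k in range(3):
        vx,vy,x0,y0=cv2.fitLine(p,cv2.DIST_HUBER,0,.001,.001).ravel()
        r=(p[:,1]-y0)*vx-(p[:,0]-x0)*vy; p=p[abs(r)<max(.006,2*r.std())]
    if vx<0: vx,vy=-vx,-vy
    th=np.arctan2(vy,vx)
    return (th,len(p),r.std(),p[:,0].min(),p[:,0].max(),y0-x0*vy/vx) if dbg else th
E
python3 -m inch '-1 0 0 0 0 0 0;-1 0 0 0 0 0 0' 40
python3 - <<'E'
from tilt import *
for i in range(3): d=trav(); print(d,np.round(tilt(camera("side"),d,True),4))
print({k:v for k,v in ctrl.get_obs().items() if k in("time_s","force","grip_force","grip_width")})
E
```

```text
time_s: 5.78
ee_pos: [0.5996, 0.1591, 0.3104]
eef_rot: [3.141, 0.0, 3.106]
force: [0.0, 0.9, -0.4]
grip_width: 0.0358
grip_force: 40.0
4.579063383639004e-05 [ 3.048e-01  1.234e+03  6.300e-03 -2.010e-01  2.183e-01  1.254e-01]
5.481941784277189e-05 [ 2.957e-01  1.267e+03  6.700e-03 -2.016e-01  2.200e-01  1.249e-01]
6.171703913196436e-05 [ 3.037e-01  1.281e+03  6.500e-03 -2.024e-01  2.194e-01  1.244e-01]
{'time_s': 5.925, 'force': array([ 0.03295329,  2.40209747, -0.79270891]), 'grip_force': 40.00000298023224, 'grip_width': 0.0359001252010478}
```

Tilt reads 0.30, as expected, so I'll draw the tray off gently.

```bash
cat > swing.py <<'E'
import sys
from tilt import *
from scipy.optimize import least_squares
def run(n):
    L=[]
    for i in range(n):
        o=ctrl.get_obs(); d=trav(); th=tilt(camera("side"),d); L.append((o["time_s"],d,th))
    L=np.array(L); t=L[:,0]-ctrl.get_obs()["time_s"]   # 0 = now
    lo,hi=(3.4,4.2) if n>=24 else (W0-1e-3,W0+1e-3)
    f=lambda p:p[0]*np.cos(p[2]*t)+p[1]*np.sin(p[2]*t)+p[3]-L[:,2]
    r=least_squares(f,[.1,.1,W0,0],bounds=([-1,-1,lo,-.03],[1,1,hi,.03]),loss="soft_l1",f_scale=.02)
    return L,r.x,f(r.x).std()
W0=float(open("w.txt").read()) if __import__("os").path.exists("w.txt") else 3.8
if __name__=="__main__":
    L,p,s=run(int(sys.argv[1])); o=ctrl.get_obs()
    print("tilts",L[:,2].round(3).tolist())
    print("t %.3f d %.4f"%(o["time_s"],trav()),"now: tilt %.4f rate %.4f w %.3f off %.4f amp %.4f resid %.4f"%(p[0],p[1]*p[2],p[2],p[3],np.hypot(p[0],p[1]),s),"force",o["force"].round(1),"gf",o["grip_force"])
E
python3 -m inch '-1 0 -0.3 0 0 0 0;-1 0 -0.3 0 0 0 0;-1 0 -0.3 0 0 0 0;-1 0 -0.3 0 0 0 0;-1 0 -0.3 0 0 0 0;-1 0 -0.3 0 0 0 0;-1 0 -0.3 0 0 0 0;-1 0 -0.3 0 0 0 0;-1 0 -0.3 0 0 0 0;-1 0 -0.3 0 0 0 0'
python3 swing.py 36
```

```text
time_s: 7.18
ee_pos: [0.5962, 0.0684, 0.3105]
eef_rot: [-3.142, -0.0, 3.106]
force: [-5.1, 1.4, -0.0]
grip_width: 0.0356
grip_force: 40.0
tilts [-0.293, -0.298, -0.294, -0.281, -0.259, -0.228, -0.19, -0.146, -0.096, -0.046, 0.006, 0.063, 0.11, 0.167, 0.206, 0.246, 0.271, 0.288, 0.287, 0.3, 0.286, 0.267, 0.244, 0.203, 0.17, 0.12, 0.069, 0.015, -0.039, -0.09, -0.137, -0.183, -0.223, -0.253, -0.276, -0.289]
t 8.975 d 0.0909 now: tilt -0.2978 rate -0.0032 w 3.600 off 0.0005 amp 0.2978 resid 0.0030 force [-6.1 -1.1  1.2] gf 39.998828172683716
```

```bash
echo 3.60 > w.txt; cat > plan.py <<'E'
import sys,numpy as np
from scipy.optimize import minimize
from scipy.linalg import expm
th,rate,d0,D,N,w,vmax=[float(x) for x in sys.argv[1:8]]; N=int(N); h=.125; lag=.02
A=expm(np.array([[0,1],[-w*w,0]])*h); A0=expm(np.array([[0,1],[-w*w,0]])*lag)
def sim(x):   # x: shift per row, + = away from ledge; velocity steps at row starts (+lag)
    v=np.r_[0,x,0]/h; s=A0@np.array([th,rate]); out=[]
    for k in range(N+1):
        s=s+[0,w*w/9.81*(v[k+1]-v[k])]   # a along +y = -dv
        if k<N: s=A@s
        out.append(s)
    return np.array(out)
eq=lambda x:np.r_[sim(x)[-1]*[10,3],(x.sum()-(D-d0))*20]
pos=lambda x:d0+np.cumsum(x)
c=[dict(type="eq",fun=eq),dict(type="ineq",fun=lambda x:(np.r_[.33-sim(x)[:,0],.33+sim(x)[:,0],pos(x)-.06,.33-pos(x)])*10)]
r=minimize(lambda x:1e3*(np.diff(np.r_[0,x,0])**2).sum(),np.zeros(N),bounds=[(-vmax,vmax)]*N,constraints=c,options=dict(maxiter=500))
u=np.round(-r.x/.03/.05)*.05
s=sim(-u*.03); print(r.success,"dy units",u.round(2).tolist()); print("end",s[-1],"d",d0-u.sum()*.03,"pos",pos(-u*.03).round(3).min(),pos(-u*.03).round(3).max(),"max tilt",abs(s[:,0]).max())
E
for n in 10 14 18 20; do python3 plan.py -.2978 -.0032 .0909 .184 $n 3.6 .028; done
```

```text
False dy units [-0.95, -0.95, -0.95, -0.85, 0.95, 0.95, 0.95, 0.95, -0.8, -0.95]
end [ 0.01956101 -0.49038345] d 0.1404 pos 0.088 0.202 max tilt 0.2221898598373867
True dy units [-0.95, -0.95, -0.95, -0.7, 0.35, 0.95, 0.95, 0.95, 0.95, 0.0, -0.95, -0.95, -0.95, -0.95]
end [0.00475214 0.00272976] d 0.1869 pos 0.073 0.197 max tilt 0.2221898598373867
True dy units [-0.7, -0.85, -0.6, -0.1, 0.4, 0.8, 0.9, 0.75, 0.4, -0.0, -0.35, -0.7, -0.95, -0.95, -0.8, -0.45, -0.1, 0.1]
end [-0.001428    0.01115198] d 0.1869 pos 0.061 0.19 max tilt 0.23176708260680828
True dy units [-0.55, -0.65, -0.5, -0.1, 0.3, 0.6, 0.75, 0.7, 0.4, 0.05, -0.3, -0.7, -0.9, -0.95, -0.95, -0.7, -0.35, 0.05, 0.3, 0.35]
end [-0.00016931 -0.00813436] d 0.1854 pos 0.061 0.206 max tilt 0.23751341626846123
```

```bash
python3 -m inch '-1 0 -0.55 0 0 0 0;-1 0 -0.65 0 0 0 0;-1 0 -0.5 0 0 0 0;-1 0 -0.1 0 0 0 0;-1 0 0.3 0 0 0 0;-1 0 0.6 0 0 0 0;-1 0 0.75 0 0 0 0;-1 0 0.7 0 0 0 0;-1 0 0.4 0 0 0 0;-1 0 0.05 0 0 0 0'; python3 -m inch '-1 0 -0.3 0 0 0 0;-1 0 -0.7 0 0 0 0;-1 0 -0.9 0 0 0 0;-1 0 -0.95 0 0 0 0;-1 0 -0.95 0 0 0 0;-1 0 -0.7 0 0 0 0;-1 0 -0.35 0 0 0 0;-1 0 0.05 0 0 0 0;-1 0 0.3 0 0 0 0;-1 0 0.35 0 0 0 0'
python3 swing.py 24
```

```text
time_s: 10.22
ee_pos: [0.5974, 0.0993, 0.3104]
eef_rot: [-3.142, -0.0, 3.106]
force: [-5.7, -0.7, 2.1]
grip_width: 0.0358
grip_force: 40.0
time_s: 11.48
ee_pos: [0.5926, -0.0265, 0.3104]
eef_rot: [-3.141, -0.001, 3.105]
force: [-7.1, -1.6, 0.9]
grip_width: 0.0356
grip_force: 40.0
tilts [-0.026, -0.03, -0.022, -0.019, -0.012, -0.012, -0.009, -0.002, 0.002, 0.007, 0.006, 0.017, 0.019, 0.021, 0.025, 0.022, 0.026, 0.022, 0.024, 0.022, 0.018, 0.015, 0.015, 0.007]
t 12.675 d 0.1853 now: tilt 0.0059 rate -0.0902 w 3.449 off -0.0023 amp 0.0268 resid 0.0019 force [-7.2  1.9  0.2] gf 39.998828172683716
```

```bash
for n in 9 12 14; do python3 plan.py .0059 -.0902 .1853 .184 $n 3.58 .02; done
```

```text
True dy units [0.2, 0.1, -0.05, -0.2, -0.25, -0.15, 0.0, 0.2, 0.25]
end [-0.00049736  0.00272918] d 0.1823 pos 0.176 0.196 max tilt 0.028510220306921668
True dy units [0.0, -0.0, -0.05, -0.1, -0.1, -0.1, -0.05, 0.0, 0.05, 0.1, 0.15, 0.1]
end [-0.00036263  0.0013577 ] d 0.1853 pos 0.185 0.197 max tilt 0.02207117212474361
True dy units [-0.0, -0.05, -0.05, -0.1, -0.1, -0.05, -0.05, 0.0, 0.05, 0.1, 0.1, 0.1, 0.1, 0.05]
end [-0.00182835  0.00525113] d 0.1823 pos 0.182 0.197 max tilt 0.02054941584606802
```

```bash
python3 -m inch '-1 0.03 0 0 0 0 0;-1 0 0 0 0 0 0;-1 0 -0.05 0 0 0 0;-1 0 -0.1 0 0 0 0;-1 0 -0.1 0 0 0 0;-1 0 -0.1 0 0 0 0;-1 0 -0.05 0 0 0 0;-1 0 0 0 0 0 0;-1 0 0.05 0 0 0 0;-1 0 0.1 0 0 0 0'; python3 -m inch '-1 0 0.15 0 0 0 0;-1 0 0.1 0 0 0 0'
python3 swing.py 24
python3 - <<'E'
from tilt import *
for n in("top","side"):
    c=camera(n); np.savez(f"{n}2.npz",**c); cv2.imwrite(f"pics/{n}2.png",c["img"])
E
```

```text
time_s: 13.92
ee_pos: [0.5923, -0.0336, 0.3105]
eef_rot: [-3.141, 0.001, 3.105]
force: [5.0, -1.8, -0.0]
grip_width: 0.0359
grip_force: 40.0
time_s: 14.18
ee_pos: [0.5925, -0.0259, 0.3104]
eef_rot: [-3.141, 0.001, 3.105]
force: [4.5, -1.8, -0.7]
grip_width: 0.0357
grip_force: 40.0
tilts [-0.005, -0.004, -0.005, -0.007, -0.008, -0.001, -0.005, -0.002, -0.008, -0.002, -0.001, 0.001, 0.001, -0.001, 0.001, 0.006, 0.003, 0.005, 0.005, 0.004, 0.003, 0.004, 0.003, 0.004]
t 15.375 d 0.1849 now: tilt 0.0025 rate -0.0176 w 4.023 off -0.0005 amp 0.0050 resid 0.0017 force [4.7 1.9 0.3] gf 39.99913215637207
```

View pics/top2.png

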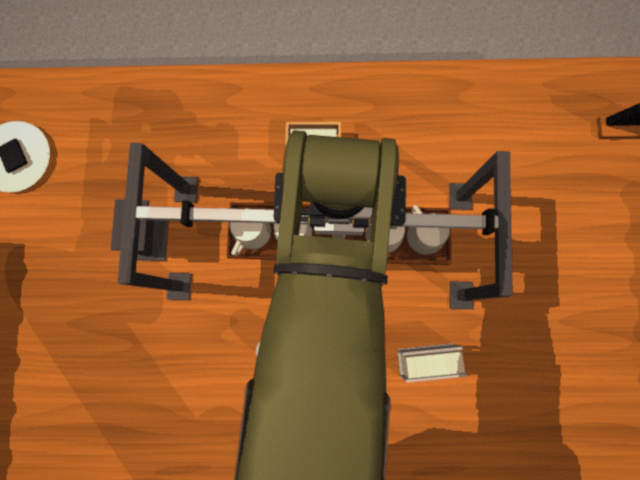

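View pics/side2.png

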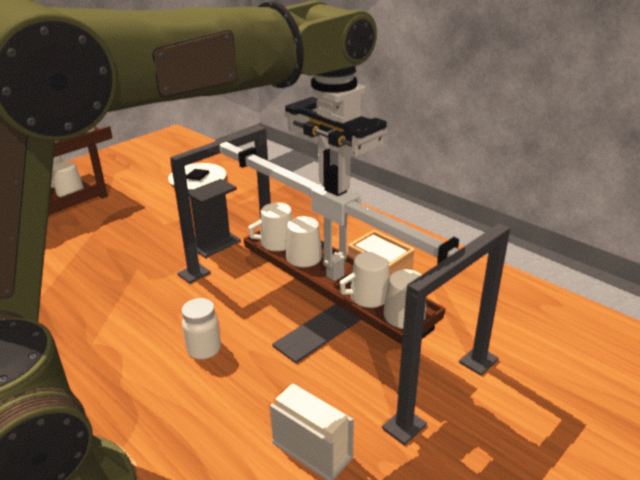

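The top view shows the tray from columns 227 to 452, with the arm hiding its middle. The side view shows it level above the slate (275-360, 305-360) and clear of the ledge. I'll check the centring within each camera.

```bash
python3 - <<'E'
from tilt import *
T,S=load("top",2),load("side",2)
for n,c,sl in(("top",T,-.1833),("side",S,-.186)):
    P=cloud(c); q=P[...,:2]-g0; X=q@ex; Y=q@ey; Z=P[...,2]; hsv=cv2.cvtColor(c["img"],cv2.COLOR_BGR2HSV)
    m=(abs(X)<.07)&(abs(Y+.184)<.26)&(Z>.095)&(Z<.145)&(hsv[...,2]<120)&(hsv[...,1]>70)
    y=Y[m]; zz=np.median(Z[m]); print(n,m.sum(),"z",zz.round(4),"ends",np.percentile(y,[.3,99.7]).round(4),y.min().round(4),y.max().round(4),"mid",(np.percentile(y,[.3,99.7]).mean()).round(4),"slate",sl)
print(trav())
h=cv2.cvtColor(T["img"],cv2.COLOR_BGR2HSV)
for r in(215,235,245,255): print(r,[h[r,u,2] for u in list(range(222,234))],[h[r,u,2] for u in range(444,458)])
for u in((227,240),(451.5,240)): print((onplane(T,u,.125)[:2]-g0)@ey)
E
python3 swing.py 16
```

```text
top 2658 z 0.1184 ends [-0.4035  0.0336] -0.4041 0.0348 mid -0.185 slate -0.1833
side 3161 z 0.1209 ends [-0.4049  0.0312] -0.4061 0.0326 mid -0.1868 slate -0.186
0.18492436123519868
215 [np.uint8(226), np.uint8(227), np.uint8(227), np.uint8(227), np.uint8(226), np.uint8(226), np.uint8(226), np.uint8(227), np.uint8(228), np.uint8(227), np.uint8(227), np.uint8(226)] [np.uint8(146), np.uint8(146), np.uint8(149), np.uint8(148), np.uint8(146), np.uint8(147), np.uint8(146), np.uint8(149), np.uint8(151), np.uint8(150), np.uint8(148), np.uint8(151), np.uint8(153), np.uint8(152)]
235 [np.uint8(172), np.uint8(172), np.uint8(175), np.uint8(175), np.uint8(171), np.uint8(143), np.uint8(81), np.uint8(58), np.uint8(45), np.uint8(39), np.uint8(68), np.uint8(109)] [np.uint8(137), np.uint8(136), np.uint8(135), np.uint8(130), np.uint8(108), np.uint8(75), np.uint8(85), np.uint8(102), np.uint8(109), np.uint8(112), np.uint8(111), np.uint8(109), np.uint8(110), np.uint8(111)]
245 [np.uint8(192), np.uint8(191), np.uint8(190), np.uint8(188), np.uint8(171), np.uint8(131), np.uint8(99), np.uint8(72), np.uint8(
[... 246 characters left out ...]
30)]
255 [np.uint8(205), np.uint8(206), np.uint8(207), np.uint8(201), np.uint8(172), np.uint8(117), np.uint8(101), np.uint8(89), np.uint8(82), np.uint8(87), np.uint8(94), np.uint8(108)] [np.uint8(56), np.uint8(55), np.uint8(47), np.uint8(33), np.uint8(44), np.uint8(62), np.uint8(78), np.uint8(110), np.uint8(132), np.uint8(134), np.uint8(134), np.uint8(135), np.uint8(134), np.uint8(132)]
0.036362920933925375
-0.4072959784951836
tilts [-0.001, -0.002, -0.002, -0.004, -0.009, -0.007, -0.007, -0.01, -0.005, -0.005, -0.004, -0.008, -0.006, -0.004, -0.006, -0.003]
t 16.275 d 0.1849 now: tilt -0.0010 rate 0.0223 w 3.599 off -0.0009 amp 0.0063 resid 0.0019 force [ 5.1  1.6 -0.2] gf 39.99911069869995
```

Centred within about 1-2 mm, with a remaining swing of 0.006 rad. One more small trim, and I'll ease the sideways force at the same time.

```bash
for n in 5 7 9 ; do python3 plan.py -.0002 .0223 .1849 .184 $n 3.6 .02; done
```

```text
True dy units [-0.2, 0.05, 0.2, 0.1, -0.15]
end [ 0.00051278 -0.0034104 ] d 0.1849 pos 0.18 0.191 max tilt 0.010577055040507216
True dy units [-0.1, -0.0, 0.05, 0.1, 0.05, -0.0, -0.1]
end [-0.00027403 -0.00159573] d 0.1849 pos 0.182 0.188 max tilt 0.008072109092522237
True dy units [-0.05, -0.0, 0.0, 0.05, 0.05, 0.05, -0.0, -0.05, -0.05]
end [-0.00069399  0.00326027] d 0.1849 pos 0.182 0.186 max tilt 0.006943598137645995
```

```bash
python3 -m inch '-1 -0.01 -0.1 0 0 0 0;-1 0 0 0 0 0 0;-1 0 0.05 0 0 0 0;-1 0 0.1 0 0 0 0;-1 0 0.05 0 0 0 0;-1 0 0 0 0 0 0;-1 0 -0.1 0 0 0 0'
python3 swing.py 24
```

```text
time_s: 17.15
ee_pos: [0.5926, -0.0249, 0.3104]
eef_rot: [3.141, 0.0, 3.106]
force: [4.9, 1.1, -1.3]
grip_width: 0.0355
grip_force: 40.0
tilts [0.003, -0.006, 0.004, 0.004, -0.003, 0.003, 0.004, 0.003, 0.005, 0.003, 0.003, 0.003, 0.002, 0.001, 0.002, 0.003, -0.001, -0.001, -0.002, -0.003, -0.004, 0.001, -0.004, -0.004]
t 18.350 d 0.1845 now: tilt -0.0033 rate 0.0021 w 4.200 off -0.0000 amp 0.0033 resid 0.0022 force [ 5.  -1.2 -0.9] gf 39.99962031841278
```

Still to 0.003 rad. Now I'll hold for 7 s.

```bash
for i in 1; do python3 -m inch '-1 0 0 0 0 0 0;-1 0 0 0 0 0 0;-1 0 0 0 0 0 0;-1 0 0 0 0 0 0;-1 0 0 0 0 0 0;-1 0 0 0 0 0 0;-1 0 0 0 0 0 0;-1 0 0 0 0 0 0;-1 0 0 0 0 0 0;-1 0 0 0 0 0 0'; done >/dev/null
python3 -m inch '-1 0 0 0 0 0 0;-1 0 0 0 0 0 0;-1 0 0 0 0 0 0;-1 0 0 0 0 0 0;-1 0 0 0 0 0 0;-1 0 0 0 0 0 0;-1 0 0 0 0 0 0;-1 0 0 0 0 0 0;-1 0 0 0 0 0 0;-1 0 0 0 0 0 0' >/dev/null
python3 -m inch '-1 0 0 0 0 0 0;-1 0 0 0 0 0 0;-1 0 0 0 0 0 0;-1 0 0 0 0 0 0;-1 0 0 0 0 0 0;-1 0 0 0 0 0 0;-1 0 0 0 0 0 0;-1 0 0 0 0 0 0;-1 0 0 0 0 0 0;-1 0 0 0 0 0 0' >/dev/null
python3 -m inch '-1 0 0 0 0 0 0;-1 0 0 0 0 0 0;-1 0 0 0 0 0 0;-1 0 0 0 0 0 0;-1 0 0 0 0 0 0;-1 0 0 0 0 0 0;-1 0 0 0 0 0 0;-1 0 0 0 0 0 0;-1 0 0 0 0 0 0;-1 0 0 0 0 0 0'
python3 swing.py 30
```

```text
time_s: 23.35
ee_pos: [0.5926, -0.0253, 0.3104]
eef_rot: [-3.141, 0.0, 3.106]
force: [4.6, -1.5, -1.5]
grip_width: 0.036
grip_force: 40.0
tilts [-0.003, -0.004, -0.002, -0.004, -0.001, -0.006, -0.004, 0.002, -0.003, -0.002, -0.003, -0.001, -0.001, 0.0, -0.004, 0.001, 0.006, -0.002, 0.001, 0.004, -0.001, 0.003, 0.007, 0.006, 0.003, 0.001, 0.002, 0.002, 0.002, 0.002]
t 24.850 d 0.1845 now: tilt 0.0011 rate -0.0102 w 3.400 off -0.0001 amp 0.0032 resid 0.0022 force [ 5.3 -1.2 -1.5] gf 39.99955415725708
```

Held still and level for over 6 s. Release: first reduce the grip, open slowly, then go straight up.

```bash
python3 -m inch '-1 0 0 0 0 0 0;-1 0 0 0 0 0 0;-1 0 0 0 0 0 0' 5 | tail -3
python3 -m inch '-0.15 0 0 0 0 0 0;-0.05 0 0 0 0 0 0;0.1 0 0 0 0 0 0;0.2 0 0 0 0 0 0;0.4 0 0 0 0 0 0;0.6 0 0 0 0 0 0;0.6 0 0 0 0 0 0'
python3 swing.py 10
```

```text
force: [5.2, -0.2, -1.2]
grip_width: 0.036
grip_force: 5.0
time_s: 26.1
ee_pos: [0.5924, -0.0254, 0.3105]
eef_rot: [3.142, 0.0, 3.106]
force: [0.6, 0.4, 0.0]
grip_width: 0.0749
grip_force: 0.0
tilts [0.002, -0.0, -0.001, 0.005, -0.002, 0.001, 0.001, 0.002, -0.0, -0.001]
t 26.600 d 0.1846 now: tilt 0.0004 rate -0.0068 w 3.599 off -0.0010 amp 0.0019 resid 0.0020 force [0.5 0.4 0.3] gf 0.0
```

```bash
python3 -m inch '0.6 0 0 -0.4 0 0 0;0.6 0 0 -0.7 0 0 0;0.6 0 0 -0.8 0 0 0;0.6 0 0 -0.8 0 0 0;0.6 0 0 -0.8 0 0 0;0.6 0 0 -0.5 0 0 0;0.6 0.6 0 0 0 0 0;0.6 1 0 0 0 0 0;0.6 1 0 0 0 0 0;0.6 1 0 0 0 0 0'
python3 -m inch '0.6 1 0 0 0 0 0;0.6 1 0 0 0 0 0;0.6 1 0 0 0 0 0;0.6 0.5 0 0 0 0 0;0.6 0 0 0 0 0 0'
python3 - <<'E'
from tilt import *
for i in range(20): 
    c=camera("side"); print(round(float(tilt(c,.1846)),3),end=" ")
T=camera("top"); cv2.imwrite("pics/top3.png",T["img"]); P=cloud(T); q=P[...,:2]-g0
m=(T["img"].max(2)<60)&(abs(P[...,2]-.343)<.008)&(abs(q@ex)<.03); print("handle y",(q@ey)[m].mean(),m.sum(),"slate top -.1833; t",ctrl.get_obs()["time_s"])
E
```

```text
time_s: 27.85
ee_pos: [0.4834, -0.0215, 0.4314]
eef_rot: [-3.141, 0.001, 3.106]
force: [0.4, -0.8, -0.3]
grip_width: 0.0753
grip_force: 0.0
time_s: 28.48
ee_pos: [0.3793, -0.0178, 0.4313]
eef_rot: [-3.141, 0.002, 3.106]
force: [0.9, -0.5, -0.2]
grip_width: 0.075
grip_force: 0.0
-0.001 -0.005 -0.002 0.005 -0.002 0.001 -0.003 -0.0 -0.004 0.001 0.0 0.001 0.001 0.002 0.001 0.0 -0.006 0.007 -0.001 0.01 handle y -0.18430772653140326 359 slate top -.1833; t 29.525
```

View pics/top3.png

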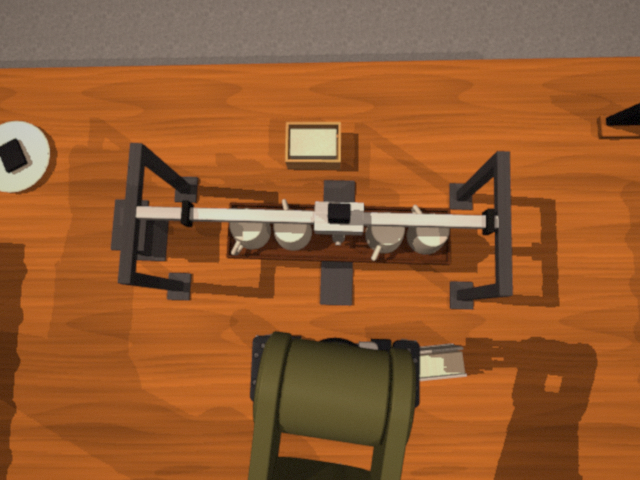

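The handle, at (339,213), sits centred over the slate (columns 321-354). The tray is level and still, the bystanders are unmoved, and the arm is clear.

```bash
python3 -c "from station import ticket; print(ticket.hand_in())"
```

```text
the job is handed in; nothing more can be done
None
```

The tray hangs level and still, within about 2 mm of centre over the slate; it was held there for over 6 s before release, the arm is clear, and the job was handed in at about 29.5 s.

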